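# Click the train car into its display dock

### The arm

A 6-joint arm with a two-finger parallel gripper is mounted at the origin on the work surface. World frame = base frame: x ahead of the robot, y to its left, z up, the work surface at z = 0. Lengths are in m, angles in rad, forces in N, time in s.
With the tool pointing down it reaches from about 0.275 to 0.75 m from the base axis. Payload 10.2 kg.
Tool frame: the origin (TCP) lies midway between the tips of the shut fingers; the grasp point (between the pads) lies 19 mm behind it (env.hold_point_z is the distance from the TCP to the grasp point, in m); x points along the fingers, z is the direction in which the jaws open and shut, and the axes are right-handed (so a half turn about x gives the same grasp; the last joint's range is limited). The gripper opens to 85 mm and grips with 20 to 120 N. Pads are 22 mm wide; open, the fingers measure 114 mm over their backs; the gripper's body (76 mm by 85 mm) begins 54 mm behind the grasp point. The pads swing forward as they close: fully open they stand 13 mm farther back than shut.
Start: joints at [-1.522, 0.313, 1.498, -0, 1.331, -0.223], TCP at [0.141, -0.506, 0.231] pointing down, gripper open.
Joint ranges: [-2.94, 2.94], [-0.97, 2.17], [0.19, 2.56], [-1.23, 4.37], [0.02, 3.11], [-2.88, 2.88]. Speed limits (rad/s): [2.39, 2.39, 3.01, 3.14, 3.14, 3.14].

### API

Orientations are given as a unit quaternion [x, y, z, w].
In Python, from bench import env, kinematics, monitor, eyes, job gives the robot as it stands. The module is installed in compiled form; this text tells all that it offers. Calls block until the motion is done:
- env.reach(position, orientation): joint-space move of the TCP to a pose.
- env.movel(position, velocity=0.15, frame=None, guard=None): straight line of the TCP; frame=None keeps the orientation; velocity is the mean speed in m/s. With guard (N) it stops when the force on the tool has changed by that much, and returns True; else False.
- env.set_joints(angles): joint-space move.
- env.release() and env.close_gripper(effort=None): open the fingers fully, or close them until they stop; effort is the grip in N (None keeps the last).
- env.hold(seconds).
- kinematics.ik(position, orientation): joint angles nearest the present ones, or None.
- monitor.sense(): the state.
- eyes.grab_frame(name): name is "scene" or "top"; returns a dict with "frame" (480x640x3 uint8, red, green, blue), "mtx" (3x3 intrinsics, pixels), "k1" (the pictures are not rectified: a ray, as slopes to the right and down, at radius r is drawn at 1 + k1 r^2 times it, then the intrinsics apply), "view" (4x4, takes a point from world to camera coordinates). Camera axes: x right, y down, z forward; pixel columns grow to the right and rows downward; lengths in m; the calibration is good to about 2 mm. A picture is of the moment at which its call begins. There is no depth.
A pose or a line that the arm cannot do raises env.MotionError and nothing moves.
- job.hand_in(): hands the job in, once; it reports no verdict.
The state is a dict: "clock": time; "joints": joint angles; "qvel": joint speeds; "joint_efforts": joint torques, N m; "position": TCP position; "ee_rot": TCP orientation; "contact_force": force on the tool from outside, world axes, zero at the start; "ft_torque": the same for the moment, N m; "finger_gap": opening from 0.0 (shut) to 1.0 (fully open).
Only numpy, scipy, OpenCV 4.12 (cv2) and the standard library are available. Lean on these libraries where they do the work, as an engineer would, in place of code of your own. Each camera call takes 0.05 s, during which the arm holds its last target.

### The job

Set the silver train car down on the wide open end of the display dock on the turntable, then slide it gently along the channel, past the sprung side ball, until the ball clicks into the car's side notch and the car is held. Feel for the click and the end stop without ramming the car against them, let go, and leave the town hall, the wreath, the dome and the gift box where they stand.

Things in the scene. Friction and masses are not known exactly. Their poses are not given: they have to be found in the camera images.
- car: Silver metal model train car, 88 long (its x) x 36 wide (y) x 54 mm high, 0.26 to 0.42 kg, standing on the granite to the left or right of the turntable. Origin: centre of its underside, z up. Same either way round: either end may go first. Lowest 14 mm: dark skirt, 36 mm wide, tapered at its ends, with a notch half way along each long side for the ball. Two round buffers on each end, 26 mm up: push there.
- car_grip (a point): Point to grip the car, 40 mm above its underside, on its centre. The silver body there is 80 long x 32 mm wide, with flat sides from 14 to 48 mm above the underside; above it a 74 x 26 mm roof, top at 54 mm. Grip across the 32 mm, fingertips above the dock's walls.
- dock: Display dock fixed on the turntable: wooden base 280 (x) x 80 (y) x 8 mm with aluminium side walls 14 mm high above its floor. Origin: on its middle line, 130 mm from its rear end, on its underside, 30 mm above the granite; the floor is 8 mm above the origin. +x is the way to push, away from the robot within about 32 degrees. In the channel the car must never press on walls, ball or stop with more than 40 N.
- load (a point): On the dock's floor, middle of the wide loading end, 80 mm behind (-x) the dock's origin: set the car down with its origin here, its length along the dock's x. Loading end: dock x -125 to -35 mm, 52 mm between the walls, open above and to the rear. Then a funnel from x -35 to -10 mm into a channel 38 mm wide (1 mm free on each side of the car).
- seat (a point): On the dock's floor at dock x = 70 mm: the car's clicked-in place if the brass clip is in its middle setting. The clip (ball on the +y side, stop across the end, top 42 mm above the dock's origin) is clamped up to 16 mm nearer or farther along x, anew each time, unreported. Clicked in, the car's origin is level with the ball and its buffers 1 mm from the stop, 45 mm past the ball.
- ball (a joint): Sprung steel ball, 12 mm across, centre 9 mm above the dock's floor; value: how far it is pressed in, m. 0: fully out (6 mm out of the wall); 0.003 to 0.005 with the car's flat side riding on it; under 0.0015 once clicked into the notch. Spring 1.5 N/mm, 1.5 N preload. Passing it takes a push of about 3 to 8 N; the stop behind is rigid: push slowly, stop at 10 to 14 N.
- turntable: Round walnut turntable, 370 mm across, top 30 mm above the granite; its bearing is locked, it does not turn. Origin: centre of its underside.
- town_hall: White ceramic town hall, 70 x 52 x 118 mm, loose on the turntable, +y side of the dock. Origin: centre of its underside. Leave it.
- wreath: Green glass wreath lying flat, 80 mm across, 14 mm high (18 mm with its red berries), loose on the turntable, -y side of the dock near the loading end. Origin: centre of its underside. Leave it.
- dome: Clear acrylic dome with a small knob, 72 mm across, 78 mm high, loose on the turntable, -y side of the dock near the clip. Origin: centre of its underside. Leave it.
- gift_box: Green gift box with a yellow band, 79 x 79 x 59 mm, on the granite on the other side of the turntable from the car. Origin: centre of its underside. Leave it.
There are look-alikes about, which are no part of the job. Of the things that look like the car, take the one that is farthest to the robot's right at the start.

How it is judged:
By the outcome, as a careful person would: the job done as asked, in the order asked, and still so for the second after the job is handed in, with the robot touching nothing.
It also fails if it takes over 72 s, if anything falls off the work surface, if the arm or the gripper's body presses on something with over 40 N, if the wrist force passes 120 N, or if a joint passes its speed limit or range.

## Working session

There is one attempt and no reset: what is moved stays moved. The work goes in short steps, each a Python script; the robot and the scene stay as the last script left them, time stands still between calls to the robot, and variables do not carry over. Pictures are saved under pics/ and viewed, and the job is handed in when it is done.

```bash
mkdir -p pics; ls; python3 - <<'E'
from bench import env, kinematics, monitor, eyes, job
import cv2,numpy as np
for n in("scene","top"):
    f=eyes.grab_frame(n); cv2.imwrite(f"pics/{n}0.png",f["frame"][:,:,::-1]); print(n,f["mtx"].tolist(),f["k1"],np.round(f["view"],4).tolist())
s=monitor.sense();print(s["clock"],s["position"],s["ee_rot"],env.hold_point_z,s["contact_force"])
E
```

```text
pics
scene [[468.80470889313114, 0.0, 317.96627927366495], [0.0, 468.80470889313114, 237.91897389469517], [0.0, 0.0, 1.0]] -0.036310928199057776 [[0.6903, 0.7235, 0.0054, -0.3483], [0.6297, -0.5972, -0.4969, -0.2794], [-0.3563, 0.3464, -0.8678, 1.0781], [0.0, 0.0, 0.0, 1.0]]
top [[462.84706145454277, 0.0, 325.7828795284063], [0.0, 462.84706145454277, 234.80105840432344], [0.0, 0.0, 1.0]] -0.06396753562092264 [[-0.0115, -0.9997, -0.0215, 0.0344], [-0.9988, 0.0125, -0.048, 0.4889], [0.0483, 0.0209, -0.9986, 0.8465], [0.0, 0.0, 0.0, 1.0]]
0.1 [ 0.14091188 -0.505497    0.23078362] [ 0.42797593  0.56339669 -0.42732578  0.56286184] 0.0187 [0.01613709 1.23697884 0.73437833]
```

View pics/scene0.png

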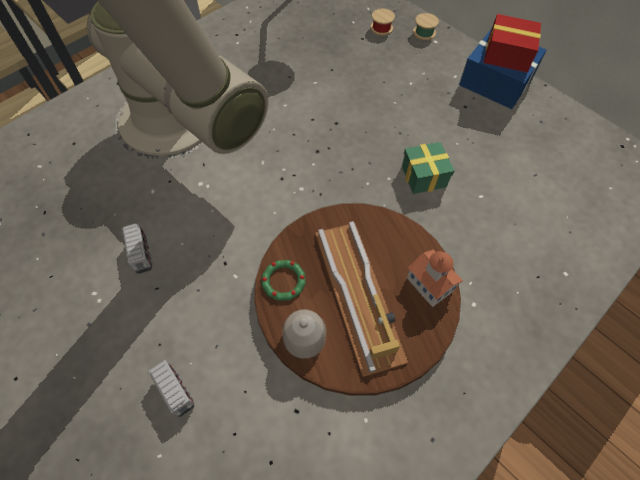

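View pics/top0.png

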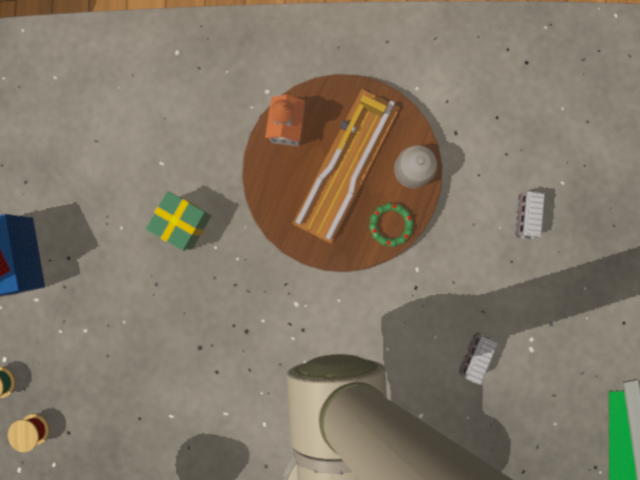

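Two things look like the car: top (531,214) / scene (171,388), and top (479,358) / scene (137,247). The robot's right is image-right in the top view, so (531,214) looks right; I'll measure and enlarge both.

```bash
cat > h.py <<'E'
import cv2,numpy as np
from bench import env, kinematics, monitor, eyes, job
def ray(f,uv):
    K=f["mtx"];d=np.array([f["k1"],0,0,0,0.])
    n=cv2.undistortPoints(np.array([[uv]],float),K,d)[0,0]
    R=f["view"][:3,:3];t=f["view"][:3,3]
    return -R.T@t, R.T@np.array([n[0],n[1],1])
def onz(f,uv,z):
    o,d=ray(f,uv); return o+d*(z-o[2])/d[2]
def proj(f,P):
    V=f["view"];r,_=cv2.Rodrigues(V[:3,:3])
    return cv2.projectPoints(np.array(P,float).reshape(-1,3),r,V[:3,3],f["mtx"],np.array([f["k1"],0,0,0,0.]))[0][:,0]
E
python3 - <<'E'
from h import *
t=eyes.grab_frame("top");s=eyes.grab_frame("scene")
T=t["frame"][:,:,::-1];S=s["frame"][:,:,::-1]
for uv in[(531,214),(479,358),(625,420)]: print("top",uv,onz(t,uv,.05))
for uv in[(171,388),(137,247)]: print("sc",uv,onz(s,uv,.05))
print(proj(t,[[.141,-.506,.231],[.141,-.506,.3],[.141,-.506,0]]),proj(s,[[.141,-.506,.231]]))
def c(I,x,y,w,h,k): return cv2.resize(I[y:y+h,x:x+w],None,fx=k,fy=k,interpolation=cv2.INTER_CUBIC)
a=np.hstack([c(T,490,175,80,80,5),c(T,440,318,80,80,5)])
b=np.hstack([c(S,130,345,80,50*80//80+30,5)[:400],c(S,100,205,80,80,5)])
cv2.imwrite("pics/c1.png",cv2.resize(np.vstack([a[:400],b[:400]]),(600,600)))
cv2.imwrite("pics/dockT.png",c(T,280,75,130,180,3.3)); cv2.imwrite("pics/dockS.png",c(S,300,205,130,180,3.3))
E
```

```text
top (531, 214) [ 0.52001761 -0.33866688  0.05      ]
top (479, 358) [ 0.26717326 -0.23926783  0.05      ]
top (625, 420) [ 0.14973226 -0.50277555  0.05      ]
sc (171, 388) [ 0.53064306 -0.34259129  0.05      ]
sc (137, 247) [ 0.27967071 -0.24236863  0.05      ]
[[702.22562965 468.03373154]
 [740.9375633  490.14874821]
 [610.79154468 415.62975798]] [[-110.42866694  235.66125516]]
```

View pics/c1.png

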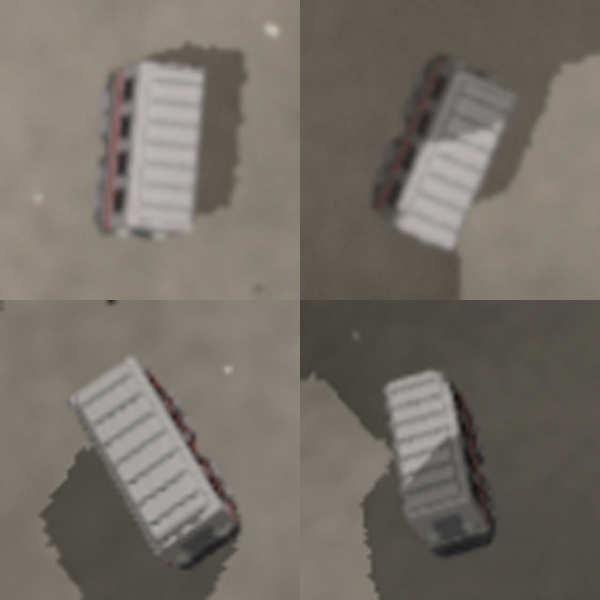

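View pics/dockT.png

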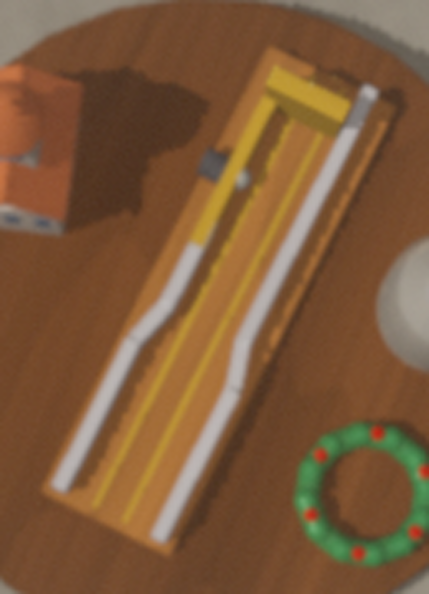

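View pics/dockS.png

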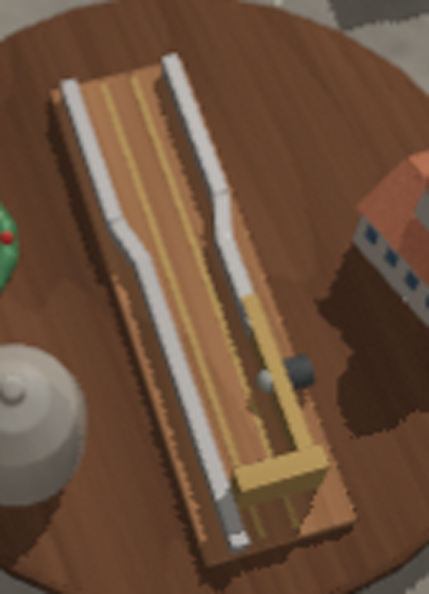

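The crop shows two identical cars; on its measurements top (531,214) at y≈-0.34 is farther right than (479,358) at y≈-0.24. The green/grey thing at top (625,420) isn't explained yet, so I'll check it isn't another candidate.

```bash
python3 - <<'E'
from h import *
t=eyes.grab_frame("top");T=t["frame"][:,:,::-1]
cv2.imwrite("pics/g.png",cv2.resize(T[360:480,540:640],None,fx=5,fy=5,interpolation=cv2.INTER_CUBIC))
for z in(0,.1,.2,.3): print(z,onz(t,(609,392),z),onz(t,(640,380),z))
E
```

```text
0 [ 0.18592669 -0.50282102  0.        ] [ 0.20646596 -0.56461442  0.        ]
0.1 [ 0.21604739 -0.44377488  0.1       ] [ 0.23422456 -0.49846177  0.1       ]
0.2 [ 0.24616809 -0.38472874  0.2       ] [ 0.26198315 -0.43230911  0.2       ]
0.3 [ 0.27628879 -0.3256826   0.3       ] [ 0.28974174 -0.36615646  0.3       ]
```

View pics/g.png

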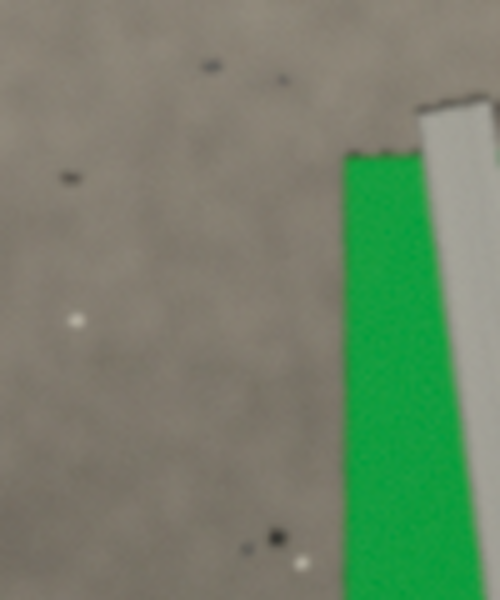

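That is a flat green sheet with a strip on it (no shadow, no car shape), so it isn't a candidate. Next: precise poses for the car at (531,214) and the dock.

```bash
python3 - <<'E'
from h import *
t=eyes.grab_frame("top");s=eyes.grab_frame("scene")
np.save("pics/T.npy",t["frame"]);np.save("pics/S.npy",s["frame"])
import pickle;pickle.dump((t,s),open("frames.pkl","wb"))
def c(I,x,y,w,h,k,n):
    I=cv2.resize(I[y:y+h,x:x+w,::-1],None,fx=k,fy=k,interpolation=cv2.INTER_CUBIC)
    for i in range(0,w,10):
        cv2.line(I,(i*k,0),(i*k,6 if i%50 else 14),(0,255,255),1);cv2.putText(I,str(x+i),(i*k,22),0,.35,(0,255,255),1)
    for i in range(0,h,10):
        cv2.line(I,(0,i*k),(8,i*k),(0,255,255),1);cv2.putText(I,str(y+i),(9,i*k+4),0,.35,(0,255,255),1)
    cv2.imwrite(n,I)
c(t["frame"],500,180,60,70,8,"pics/carT.png");c(s["frame"],140,350,65,75,8,"pics/carS.png")
E
```

```text
(no output)
```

View pics/carT.png

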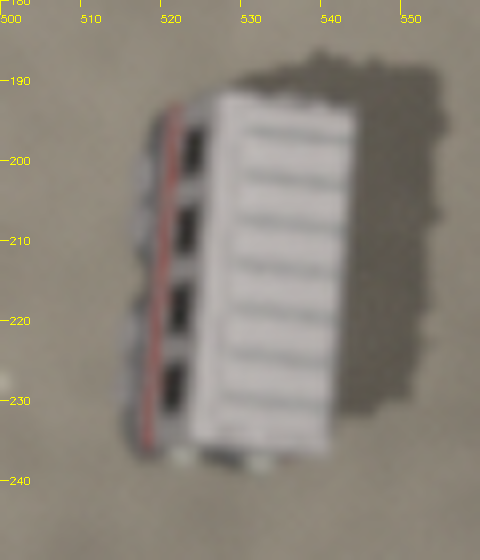

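View pics/carS.png

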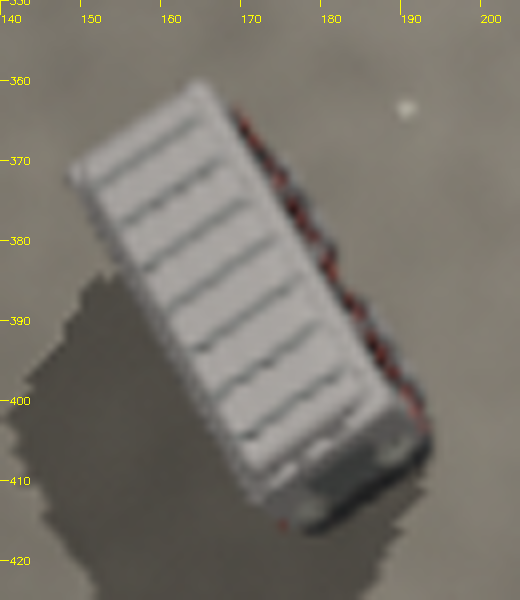

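```bash
cat > fit.py <<'E'
from h import *
import pickle
from scipy.optimize import minimize,least_squares
t,s=pickle.load(open("frames.pkl","rb"))
def rect(lx,ly,z): return np.array([[lx/2,ly/2,z],[lx/2,-ly/2,z],[-lx/2,-ly/2,z],[-lx/2,ly/2,z]])
def tf(p,P):
    c,s_=np.cos(p[2]),np.sin(p[2]);return np.c_[c*P[:,0]-s_*P[:,1]+p[0],s_*P[:,0]+c*P[:,1]+p[1],P[:,2]]
M=np.vstack([rect(.080,.032,.048),rect(.074,.026,.054)])
def soft(f,p,box,k=6):
    x,y,w,h=box;q=(proj(f,tf(p,M))-[x-.5,y-.5])*k
    m=np.zeros((h*k,w*k),np.uint8);cv2.fillConvexPoly(m,np.round(cv2.convexHull(q.astype(np.float32))*16).astype(int),255,shift=4,lineType=cv2.LINE_AA)
    return cv2.resize(m,(w,h),interpolation=cv2.INTER_AREA)/255.
def fit(f,box,p0):
    x,y,w,h=box;I=f["frame"][y:y+h,x:x+w].astype(float).mean(2)
    def cost(p):
        m=soft(f,p,box);bright=(I-I[m>.9].mean() if 0 else I)
        # two-level: inside level 1 ; ring around
        ring=cv2.dilate(m,np.ones((7,7)))-m
        return -( (I*m).sum()/m.sum()-(I*ring).sum()/ring.sum())
    best=None
    for dx in(-.006,0,.006):
      for dy in(-.006,0,.006):
        r=minimize(cost,np.array(p0)+[dx,dy,0],method="Nelder-Mead",options=dict(initial_simplex=np.array(p0)+[dx,dy,0]+np.array([[0,0,0],[.004,0,0],[0,.004,0],[0,0,.06]]),xatol=1e-5,fatol=1e-4))
        if best is None or r.fun<best.fun:best=r
    return best
if __name__=="__main__":
    for f,box,n in((t,(500,180,60,70),"T"),(s,(140,345,65,85),"S")):
        r=fit(f,box,[.525,-.34,-.05]);print(n,r.x,r.fun)
        k=8;x,y,w,h=box;I=cv2.resize(f["frame"][y:y+h,x:x+w,::-1],None,fx=k,fy=k,interpolation=cv2.INTER_CUBIC)
        B=[rect(.088,.036,0),rect(.088,.036,.014),rect(.080,.032,.048),rect(.074,.026,.054)]
        for b,c in zip(B,[(255,0,0),(255,128,0),(0,255,0),(0,0,255)]):
            cv2.polylines(I,[np.round((proj(f,tf(r.x,b))-[x-.5,y-.5])*k).astype(int)],True,c,1)
        cv2.imwrite(f"pics/fit{n}.png",I)
E
python3 fit.py; python3 -c "
import cv2,numpy as np
a=cv2.imread('pics/fitT.png');b=cv2.imread('pics/fitS.png')
h=600;a=cv2.resize(a,None,fx=h/a.shape[0]*.93,fy=h/a.shape[0]*.93);a=a[:h,:400];b=cv2.resize(b,None,fx=.8,fy=.8)[:h]
I=np.zeros((600,800,3),np.uint8);I[:a.shape[0],:min(400,a.shape[1])]=a[:, :400];I[:b.shape[0],400:400+min(400,b.shape[1])]=b[:,:400];cv2.imwrite('pics/fit.png',I)"
```

```text
T [ 0.52089795 -0.34380293 -0.1304643 ] -62.13369031556792
S [ 0.52285352 -0.34373916 -0.12847671] -50.36862575731749
```

View pics/fit.png

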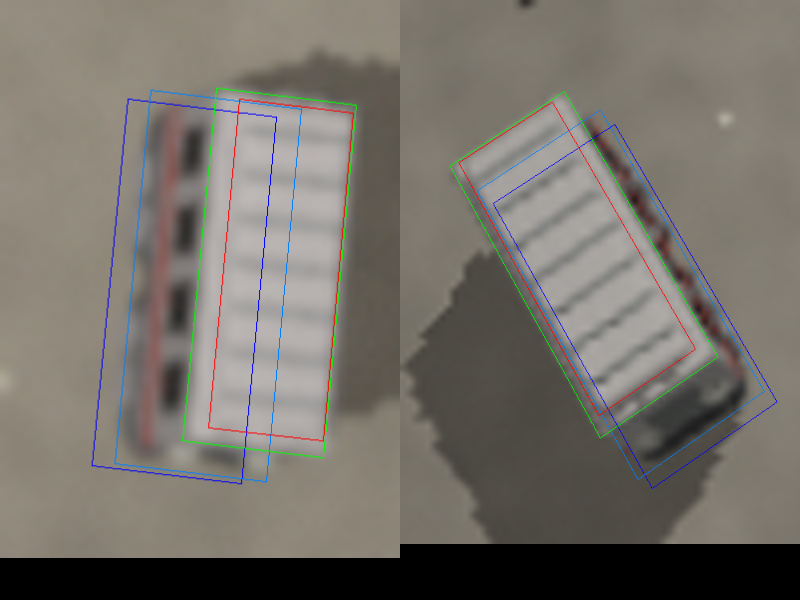

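The fit lands on the roof in both views and they agree within 2 mm: car at ≈(0.522, -0.344), yaw -0.13. Now the dock.

```bash
cat > crop.py <<'E'
import cv2
def c(I,x,y,w,h,k,n):
    I=cv2.resize(I[y:y+h,x:x+w,::-1],None,fx=k,fy=k,interpolation=cv2.INTER_CUBIC)
    for i in range(0,w,10):
        cv2.line(I,(i*k,0),(i*k,6),(0,255,255),1);cv2.putText(I,str(x+i),(i*k,16),0,.35,(0,255,255),1)
    for i in range(0,h,10):
        cv2.line(I,(0,i*k),(8,i*k),(0,255,255),1);cv2.putText(I,str(y+i),(9,i*k+4),0,.35,(0,255,255),1)
    cv2.imwrite(n,I)
E
python3 - <<'E'
from fit import *; from crop import c
c(t["frame"],285,165,90,85,7,"pics/d1.png");c(t["frame"],325,80,85,85,7,"pics/d2.png")
c(s["frame"],310,215,80,85,7,"pics/d3.png");c(s["frame"],340,290,80,90,6,"pics/d4.png")
E
```

```text
(no output)
```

View pics/d1.png

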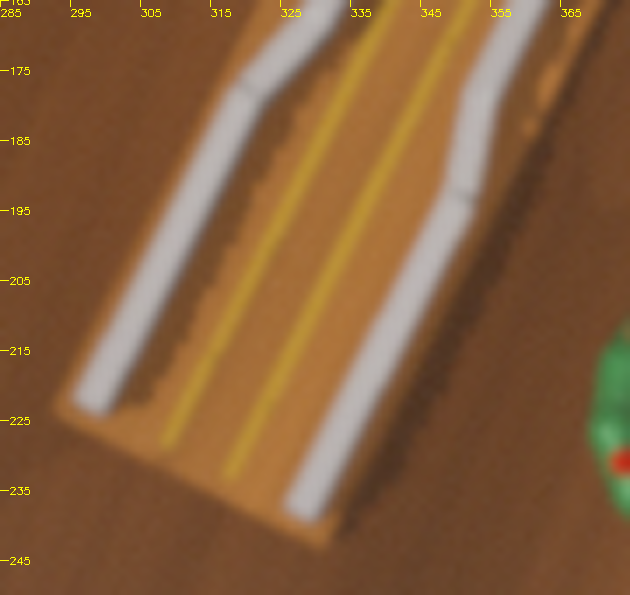

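View pics/d2.png

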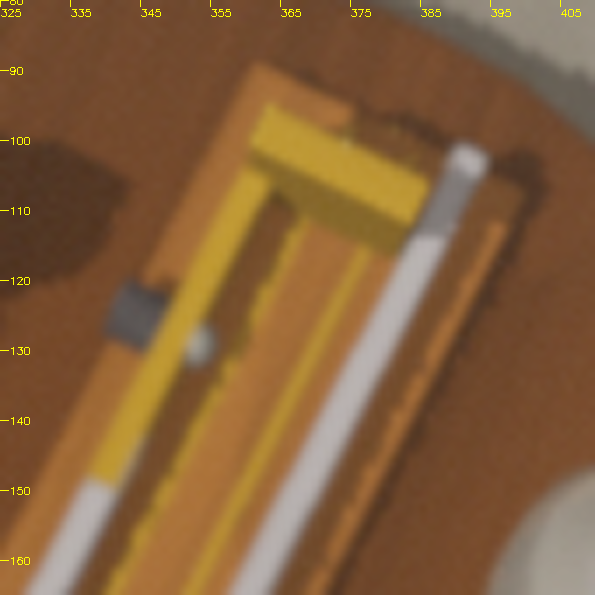

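View pics/d3.png

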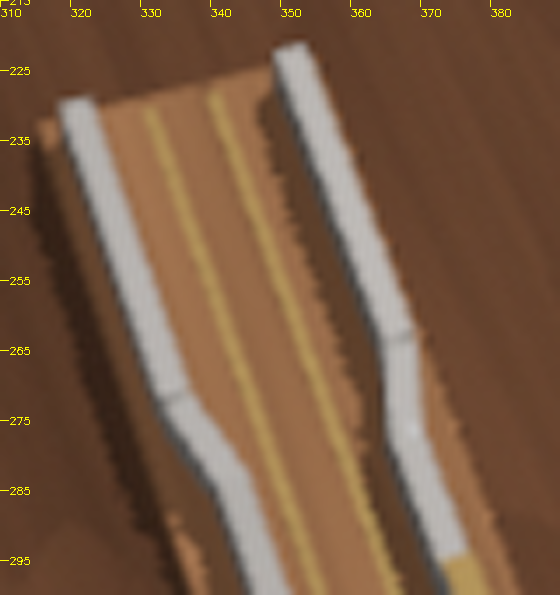

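View pics/d4.png

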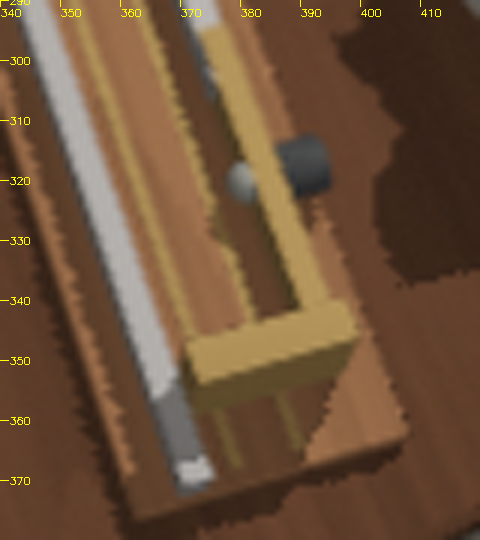

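```bash
cat > dock.py <<'E'
from fit import *
def P(off,k,u): return [off[0]+(u[0]+.5)/k-.5,off[1]+(u[1]+.5)/k-.5]
d1=lambda *u:P((285,165),7,u);d2=lambda *u:P((325,80),7,u);d3=lambda *u:P((310,215),7,u);d4=lambda *u:P((340,290),6,u)
top=[((-.13,.04,.038),d1(55,412)),((-.13,-.04,.038),d1(325,548)),((.15,.04,.038),d2(258,65)),((.15,-.04,.038),d2(525,190)),
((-.125,.026,.052),d1(107,412)),((-.125,-.026,.052),d1(286,508)),((-.035,.026,.052),d1(262,105)),((-.035,-.026,.052),d1(442,190))]
sc=[((-.13,-.04,.038),d3(40,122)),((.15,.04,.038),d4(408,432)),((.15,-.04,.038),d4(135,522)),
((-.125,.026,.052),d3(276,58)),((-.125,-.026,.052),d3(95,98)),((-.035,.026,.052),d3(383,342)),((-.035,-.026,.052),d3(188,393))]
p0=[.55,.02,-.4]
def res(p,L): return np.concatenate([(proj(f,tf(p,np.array([a])))[0]-b) for f,l in L for a,b in l])
if __name__=="__main__":
    for n,L in(("T",[(t,top)]),("S",[(s,sc)]),("B",[(t,top),(s,sc)])):
        r=least_squares(res,p0,args=(L,),loss="soft_l1");print(n,r.x,np.round(r.fun.reshape(-1,2),1).tolist())
    p=r.x
    ball=lambda x:tf(p,np.array([[x,.016,.047]]))
    # ball along dock x, per view: project both
    for x in(.054,.062,.07,.078,.086): print(x,proj(t,ball(x)),proj(s,ball(x)))
    print("top ball px",d2(198,343),"sc",d4(246,182))
    print("stop top edge near: x",[(round(x,3),proj(t,tf(p,np.array([[x,0,.072]])))[0].round(1).tolist(),proj(s,tf(p,np.array([[x,0,.072]])))[0].round(1).tolist()) for x in (.1,.115,.13)], d2(335,170),d4(265,350))
E
python3 dock.py
```

```text
T [ 0.60617531 -0.00617501 -0.4792127 ] [[-0.7, 0.1], [0.3, 0.6], [-0.4, -1.1], [0.6, 0.0], [-0.6, 0.5], [0.0, -0.0], [0.2, -0.7], [0.6, 0.2]]
S [ 0.60791728 -0.00539993 -0.48479612] [[-0.7, -0.2], [0.7, 1.3], [-0.4, -0.0], [0.2, -0.8], [-0.6, -0.1], [0.3, -0.0], [0.3, -0.2]]
B [ 0.60694656 -0.0058174  -0.48025266] [[-1.0, -0.4], [0.0, 0.2], [-0.5, -1.5], [0.5, -0.3], [-0.9, 0.0], [-0.3, -0.5], [-0.1, -1.1], [0.3, -0.2], [-1.5, -0.2], [0.4, 0.9], [-0.5, -0.3], [-0.6, -1.0], [-1.4, -0.2], [-0.3, -0.3], [-0.3, -0.3]]
0.054 [[349.3082587  137.67198523]] [[375.0926191  310.95267944]]
0.062 [[351.29940062 133.77103873]] [[376.67420065 315.23953384]]
0.07 [[353.2878957  129.87588185]] [[378.27019714 319.56604131]]
0.078 [[355.27367788 125.98664335]] [[379.88077112 323.93265965]]
0.086 [[357.25668133 122.1034515 ]] [[381.50608668 328.3398514 ]]
top ball px [352.85714285714283, 128.57142857142856] sc [380.5833333333333, 319.9166666666667]
stop top edge near: x [(0.1, [369.7, 115.0], [377.0, 333.9]), (0.115, [373.5, 107.5], [380.2, 342.7]), (0.13, [377.3, 100.1], [383.4, 351.6])] [372.42857142857144, 103.85714285714286] [383.75, 347.9166666666667]
```

```bash
cat >> h.py <<'E'
from scipy.spatial.transform import Rotation as Ro
DOCK=np.array([.607,-.0058,-.481]);CAR=np.array([.522,-.3437,-.13])
def quat(yaw,sign=1):
    x=np.array([0,0,-1.]);z=sign*np.array([-np.sin(yaw),np.cos(yaw),0]);y=np.cross(z,x)
    return Ro.from_matrix(np.c_[x,y,z]).as_quat()
def dk(x,y,z):
    c,s=np.cos(DOCK[2]),np.sin(DOCK[2]);return np.array([DOCK[0]+c*x-s*y,DOCK[1]+s*x+c*y,z])
def todk(w):
    c,s=np.cos(DOCK[2]),np.sin(DOCK[2]);d=np.array(w[:2])-DOCK[:2];return np.array([c*d[0]+s*d[1],-s*d[0]+c*d[1]])
E
python3 - <<'E'
from fit import *; from h import *; from crop import c
# town hall foot & roof
for uv in[(269,142),(299,146)]: print("hall base front corners",todk(onz(t,uv,.03)),onz(t,uv,.03))
for uv in[(415,296),(434,304),(457,287)]: print("hall S",todk(onz(s,uv,.03)))
print("hall top T", todk(onz(t,(285,118),.13)))
for uv in[(391,225)]: print("wreath",todk(onz(t,uv,.04)))
print("dome",todk(onz(t,(420,160),.108)),todk(onz(t,(415,166),.06)))
for sg in(1,-1):
    for n,p,q in(("car",[*CAR[:2],.02],quat(CAR[2],sg)),("load",dk(-.08,0,.06),quat(DOCK[2],sg)),("end",dk(.03,0,.06),quat(DOCK[2],sg)),("up",dk(-.08,0,.2),quat(DOCK[2],sg)),("carup",[*CAR[:2],.2],quat(CAR[2],sg))):
        j=kinematics.ik(p,q);print(sg,n,None if j is None else np.round(j,2))
c(t["frame"],250,80,80,80,7,"pics/hall.png")
c(s["frame"],395,235,80,80,7,"pics/hallS.png")
E
```

```text
hall base front corners [-0.01523297  0.14637938] [0.66122023 0.13101788 0.03      ]
hall base front corners [0.00283045 0.09328657] [0.6526698  0.07559205 0.03      ]
hall S [0.04147371 0.09737676]
hall S [0.06487449 0.12389712]
hall S [0.04625566 0.17652766]
hall top T [0.01585325 0.11677736]
wreath [-0.0526394  -0.12156446]
dome [ 0.05813485 -0.11128742] [ 0.05756141 -0.11141725]
1 car [-0.77  0.75  1.39 -0.    1.   -2.21]
1 load [-0.16  0.54  1.66 -0.    0.95 -1.25]
1 end [-0.22  0.72  1.33 -0.    1.09 -1.31]
1 up [-0.16  0.36  1.51 -0.    1.27 -1.25]
1 carup [-0.77  0.56  1.22 -0.    1.37 -2.21]
-1 car [-0.77  0.75  1.39 -0.    1.    0.93]
-1 load [-0.16  0.54  1.66 -0.    0.95  1.89]
-1 end [-0.22  0.72  1.33 -0.    1.09  1.84]
-1 up [-0.16  0.36  1.51 -0.    1.27  1.89]
-1 carup [-0.77  0.56  1.22 -0.    1.37  0.93]
```

View pics/hallS.png

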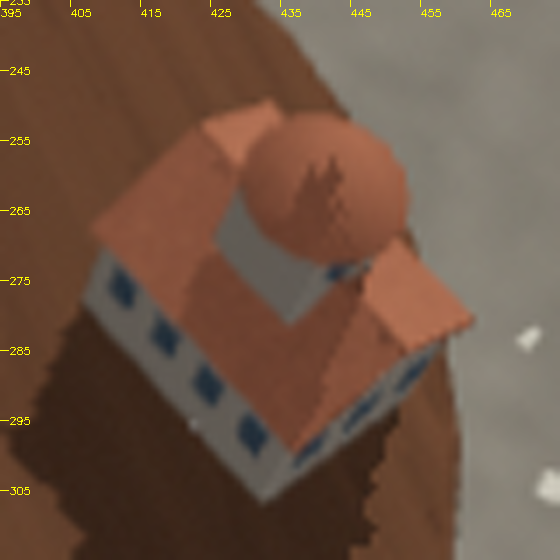

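View pics/hall.png

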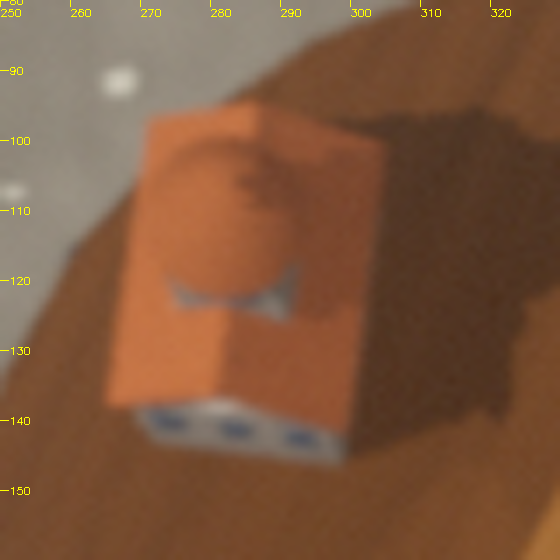

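Dock ≈ (0.607, -0.006), yaw -0.481; hall corner ≥ 88 mm, wreath and dome ≈ 115 mm off its axis, so there is room. Picking the car.

```bash
python3 - <<'E'
from h import *
q=quat(CAR[2],-1)
env.reach([*CAR[:2],.13],q)
env.movel([*CAR[:2],.0195],velocity=.1,guard=8)
print(monitor.sense()["position"])
env.close_gripper(40)
s=monitor.sense();print(s["clock"],s["finger_gap"],s["contact_force"])
env.movel([*CAR[:2],.2],velocity=.12)
s=monitor.sense();print(s["clock"],s["finger_gap"],s["contact_force"],s["position"])
for n in("top","scene"):
    f=eyes.grab_frame(n);cv2.imwrite(f"pics/{n}1.png",f["frame"][:,:,::-1])
E
```

```text
[ 0.52230965 -0.34397673  0.02021507]
3.7167 0.3625003746994833 [ 0.53969538 -0.19368624  2.11344649]
5.375 0.3671045066482787 [-0.01918225  0.45346942 -4.21592079] [ 0.52180463 -0.34351993  0.1992807 ]
```

View pics/scene1.png

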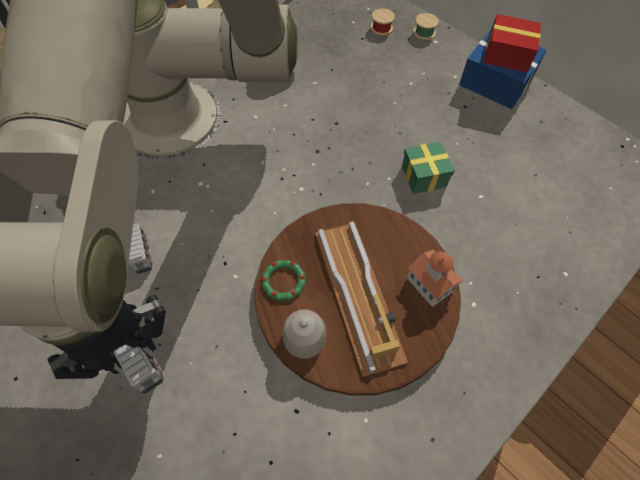

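The car (31 mm gap, ≈4 N weight) is held at about scene (138,367). Carry and set down.

```bash
python3 - <<'E'
from h import *
q=quat(DOCK[2],-1)
env.reach(dk(-.08,0,.2),q)
zt=.0202+.038
env.movel(dk(-.08,0,zt+.03),velocity=.12)
f=eyes.grab_frame("top");cv2.imwrite("pics/top2.png",f["frame"][60:280,220:480,::-1].repeat(3,0).repeat(3,1)[:600,:780])
f=eyes.grab_frame("scene");cv2.imwrite("pics/scene2.png",f["frame"][180:400,230:490,::-1].repeat(3,0).repeat(3,1)[:600,:780])
s=monitor.sense();print(s["clock"],s["finger_gap"],s["contact_force"],s["position"],todk(s["position"]))
E
```

```text
8.0583 0.3692279797335091 [-0.24949944  0.54458511 -3.91343988] [0.53648017 0.0311615  0.08893453] [-0.07961896  0.00014045]
```

View pics/top2.png

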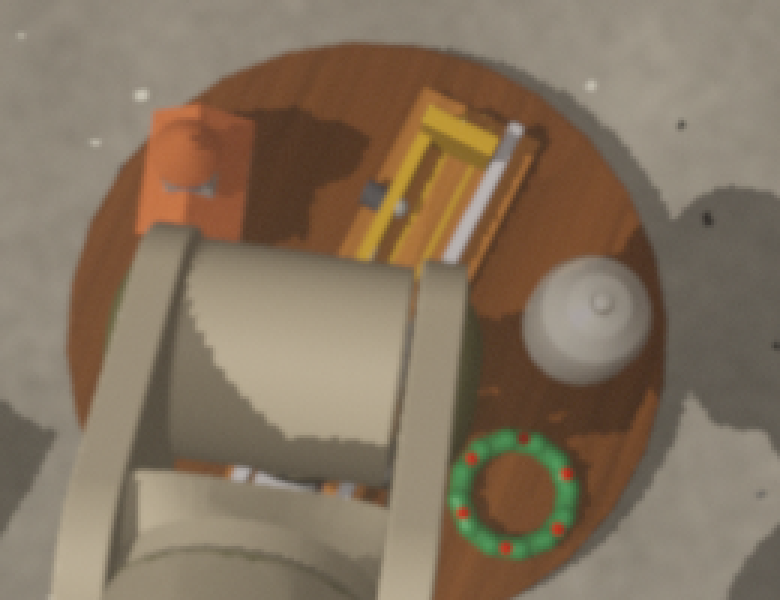

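View pics/scene2.png

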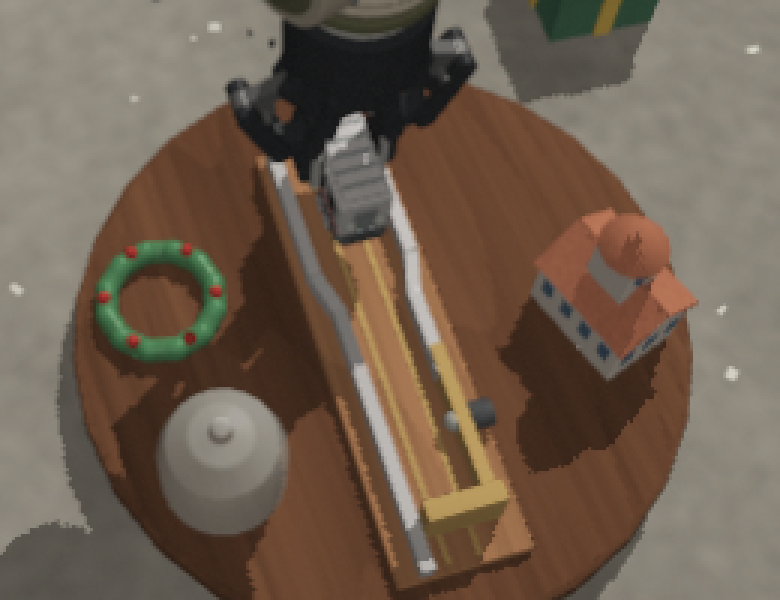

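```bash
python3 - <<'E'
from fit import *; from h import *
f=eyes.grab_frame("scene");x,y,w,h=315,205,60,70;k=8
I=cv2.resize(f["frame"][y:y+h,x:x+w,::-1],None,fx=k,fy=k,interpolation=cv2.INTER_CUBIC)
p=[*dk(-.08,0,0)[:2],DOCK[2]]
for b,c in((rect(.08,.032,.048),(0,255,0)),(rect(.074,.026,.054),(0,0,255)),(rect(.088,.036,.014),(255,128,0))):
    b[:,2]+=.0682;cv2.polylines(I,[np.round((proj(f,tf(p,b))-[x-.5,y-.5])*k).astype(int)],True,c,1)
cv2.imwrite("pics/ov.png",I)
E
```

```text
(no output)
```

View pics/ov.png

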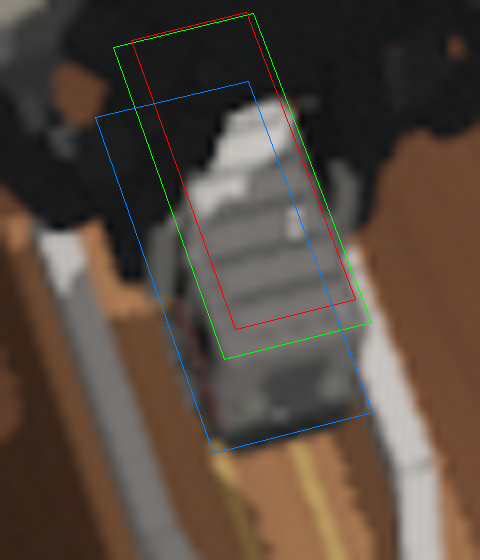

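The overlay matches within about 3 mm and the car is level. Lowering with a guard, checking contact, then releasing.

```bash
python3 - <<'E'
from h import *
zt=.0202+.038
env.movel(dk(-.08,0,zt+.006),velocity=.06)
a=monitor.sense()["contact_force"]
g=env.movel(dk(-.08,0,zt-.004),velocity=.012,guard=2.5)
s=monitor.sense();print(g,s["clock"],s["position"],a,s["contact_force"])
env.release()
s=monitor.sense();print(s["clock"],s["contact_force"])
env.movel(dk(-.08,0,.16),velocity=.15)
env.reach(dk(-.175,0,.16),quat(DOCK[2],-1))
env.close_gripper(20)
f=eyes.grab_frame("scene");cv2.imwrite("pics/scene3.png",f["frame"][180:400,230:490,::-1].repeat(3,0).repeat(3,1)[:600,:780])
np.save("f3.npy",f["frame"])
s=monitor.sense();print(s["clock"],s["position"],s["finger_gap"],s["contact_force"])
E
```

```text
True 9.2333 [0.53608388 0.03121124 0.05776147] [-0.07059496  0.23030957 -2.98885047] [-0.03303452 -0.39051471  4.66727358]
9.8083 [-0.05129634  1.19822587 -1.05639542]
11.925 [0.45185822 0.07516354 0.15999879] -0.0022463085428457044 [0.50757425 0.30750821 0.22735884]
```

View pics/scene3.png

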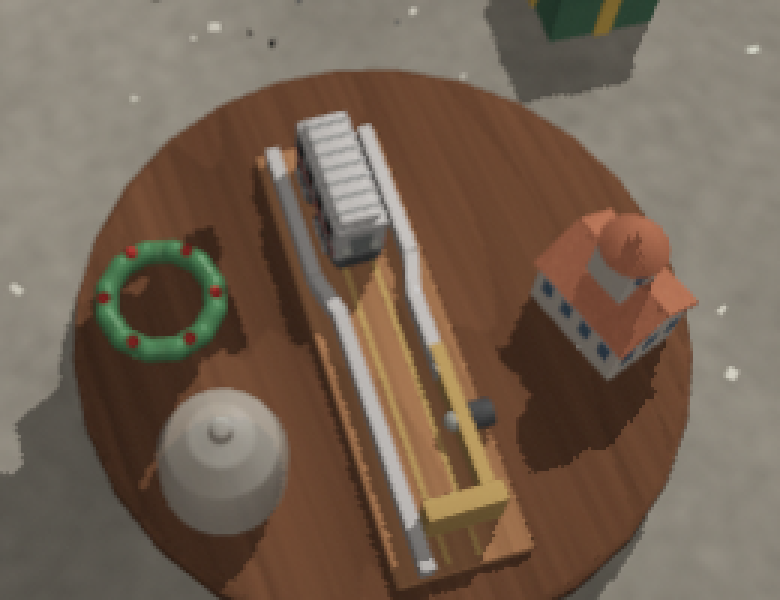

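The car stands straight in the loading end at about crop (342,185), nothing else moved. Now I'll push on the buffers with closed fingertips.

```bash
cat > push.py <<'E'
from h import *
ax=np.array([np.cos(DOCK[2]),np.sin(DOCK[2]),0]);ay=np.array([-ax[1],ax[0],0])
def st(b=None):
    s=monitor.sense();F=s["contact_force"]-(0 if b is None else b);return s["clock"],todk(s["position"]),F@ax,F@ay,F[2]
E
python3 - <<'E'
from push import *
env.movel(dk(-.16,0,.16),velocity=.15)
env.movel(dk(-.16,0,.057),velocity=.12,guard=8)
env.hold(.2)
b=monitor.sense()["contact_force"];np.save("b.npy",b)
print(env.movel(dk(-.128,0,.057),velocity=.02,guard=5),np.round(np.r_[st(b)[0],st(b)[1],st(b)[2:]],4))
for x in(-.11,-.09,-.07,-.055,-.04,-.03):
    g=env.movel(dk(x,0,.057),velocity=.03,guard=6);r=st(b);print(x,g,np.round(np.r_[r[0],r[1],r[2:]],4))
    if g:break
f=eyes.grab_frame("scene");cv2.imwrite("pics/scene4.png",f["frame"][180:400,230:490,::-1].repeat(3,0).repeat(3,1)[:600,:780])
E
```

```text
False [15.1333 -0.1281 -0.     -1.1791 -0.4264 -1.1283]
-0.11 False [15.8833 -0.1098 -0.      0.3441 -0.2566 -1.9054]
-0.09 False [16.7    -0.0899 -0.      0.9348 -0.5423 -0.7242]
-0.07 False [17.5167 -0.0699 -0.     -0.1111 -0.1935 -1.3652]
-0.055 False [18.1667 -0.0548 -0.      0.734  -0.8527 -0.6967]
-0.04 False [18.8167 -0.0398 -0.      0.7234 -1.2451 -2.132 ]
-0.03 False [19.3    -0.0297 -0.      0.4012 -0.0605 -1.323 ]
```

View pics/scene4.png

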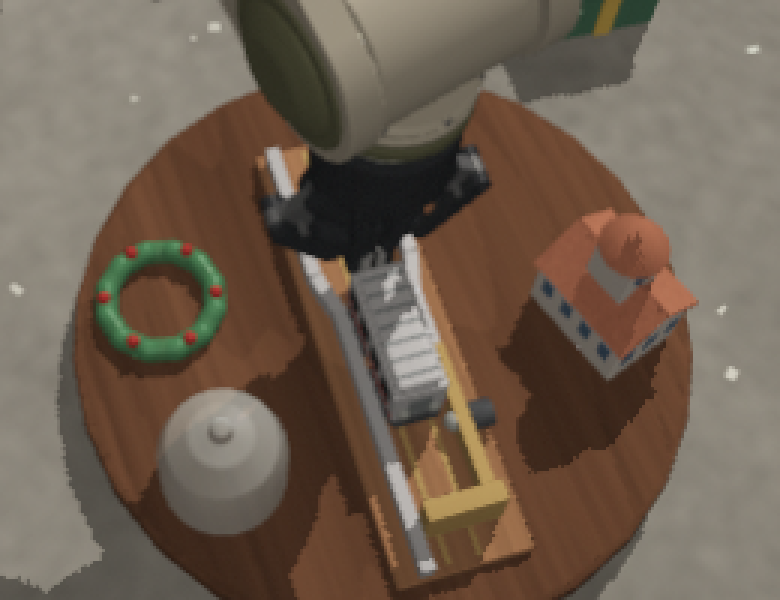

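The car is through the funnel and straight in the channel, front just before the ball. Now fine steps, watching the force.

```bash
cat > steps.py <<'E'
from push import *
import sys
def run(x,xe,dx,v,lim):
    b=np.load("b.npy")
    while x<xe-1e-9:
        x+=dx;g=env.movel(dk(x,0,.057),velocity=v,guard=9)
        F=[]
        for _ in range(3): F.append(st(b)[2]);env.hold(.02)
        r=st(b);print(f"{x:.4f} {g} t={r[0]:.2f} px={r[1][0]:.4f} Fx={np.mean(F):.2f} {np.min(F):.2f} Fy={r[3]:.2f} Fz={r[4]:.2f}",flush=True)
        if g or np.mean(F)<-lim: print("STOP");break
if __name__=="__main__": run(*map(float,sys.argv[1:]))
E
python3 steps.py -.030 0.004 .002 .01 8
python3 - <<'E'
from h import *
f=eyes.grab_frame("scene");cv2.imwrite("pics/scene5.png",cv2.resize(f["frame"][260:380,320:440,::-1],None,fx=5,fy=5,interpolation=cv2.INTER_CUBIC))
E
```

```text
-0.0280 False t=19.75 px=-0.0280 Fx=-0.01 -0.44 Fy=-0.38 Fz=-0.04
-0.0260 False t=20.15 px=-0.0259 Fx=-0.68 -0.96 Fy=-0.52 Fz=-1.32
-0.0240 False t=20.55 px=-0.0239 Fx=-0.47 -0.77 Fy=0.22 Fz=-0.69
-0.0220 False t=20.95 px=-0.0221 Fx=-2.42 -2.76 Fy=-0.04 Fz=-0.97
-0.0200 False t=21.35 px=-0.0199 Fx=-2.46 -3.01 Fy=0.23 Fz=-1.45
-0.0180 False t=21.75 px=-0.0179 Fx=-2.74 -3.27 Fy=0.78 Fz=-1.82
-0.0160 False t=22.15 px=-0.0160 Fx=-3.35 -4.14 Fy=0.89 Fz=-1.37
-0.0140 False t=22.55 px=-0.0140 Fx=-4.26 -4.76 Fy=0.12 Fz=-1.63
-0.0120 False t=22.95 px=-0.0120 Fx=-3.76 -4.30 Fy=-0.14 Fz=0.05
-0.0100 False t=23.35 px=-0.0101 Fx=-4.26 -4.74 Fy=0.77 Fz=-0.72
-0.0080 False t=23.75 px=-0.0078 Fx=-2.97 -3.06 Fy=1.15 Fz=-2.10
-0.0060 False t=24.15 px=-0.0059 Fx=-2.94 -3.48 Fy=0.09 Fz=-1.52
-0.0040 False t=24.55 px=-0.0039 Fx=-3.03 -3.95 Fy=0.15 Fz=-0.86
-0.0020 False t=24.95 px=-0.0020 Fx=-3.70 -3.95 Fy=0.64 Fz=-0.81
0.0000 False t=25.35 px=0.0001 Fx=-3.34 -3.95 Fy=0.19 Fz=-0.88
0.0020 False t=25.75 px=0.0021 Fx=-2.83 -3.22 Fy=0.21 Fz=-1.53
0.0040 False t=26.15 px=0.0041 Fx=-2.94 -3.57 Fy=-0.05 Fz=-1.07
```

View pics/scene5.png

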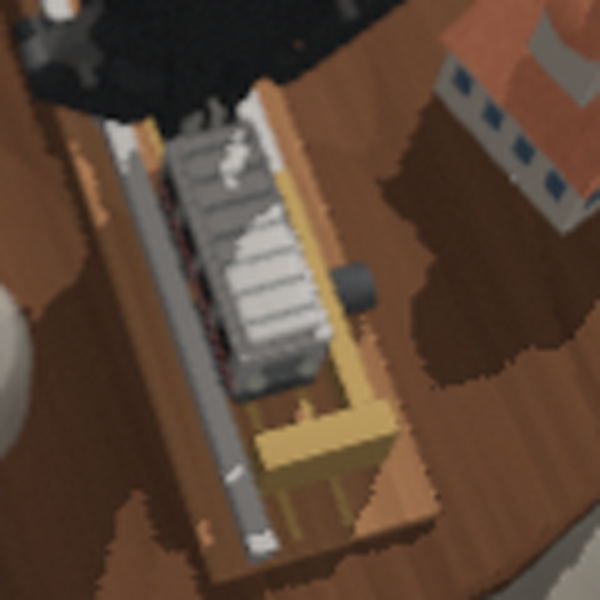

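Ball is riding on the flank (≈3 N); front still ~2 cm from the stop at crop (330,440). Continue in 1 mm steps until the force drops (click).

```bash
python3 - <<'E'
from push import *
b=np.load("b.npy");x=.004
while x<.036:
    x+=.001;g=env.movel(dk(x,0,.057),velocity=.008,guard=9)
    F=[]
    for _ in range(4): F.append(st(b)[2]);env.hold(.02)
    r=st(b);m=np.mean(F);print(f"{x:.3f} {g} t={r[0]:.2f} px={r[1][0]:.4f} Fx={m:.2f} Fy={r[3]:.2f}")
    if g or m<-8 or m>-1.3: print("STOP");break
f=eyes.grab_frame("scene");cv2.imwrite("pics/scene6.png",cv2.resize(f["frame"][260:380,320:440,::-1],None,fx=5,fy=5,interpolation=cv2.INTER_CUBIC))
E
```

```text
0.005 False t=26.54 px=0.0050 Fx=-3.28 Fy=1.10
0.006 False t=26.88 px=0.0061 Fx=-3.04 Fy=-0.36
0.007 False t=27.23 px=0.0071 Fx=-3.08 Fy=0.08
0.008 False t=27.57 px=0.0080 Fx=-3.75 Fy=-1.02
0.009 False t=27.91 px=0.0091 Fx=-3.05 Fy=0.06
0.010 False t=28.25 px=0.0101 Fx=-3.07 Fy=-0.50
0.011 False t=28.59 px=0.0112 Fx=-3.04 Fy=-0.78
0.012 False t=28.93 px=0.0122 Fx=-1.82 Fy=-0.36
0.013 False t=29.27 px=0.0133 Fx=-1.35 Fy=-0.45
0.014 False t=29.62 px=0.0143 Fx=-0.41 Fy=0.07
STOP
```

View pics/scene6.png

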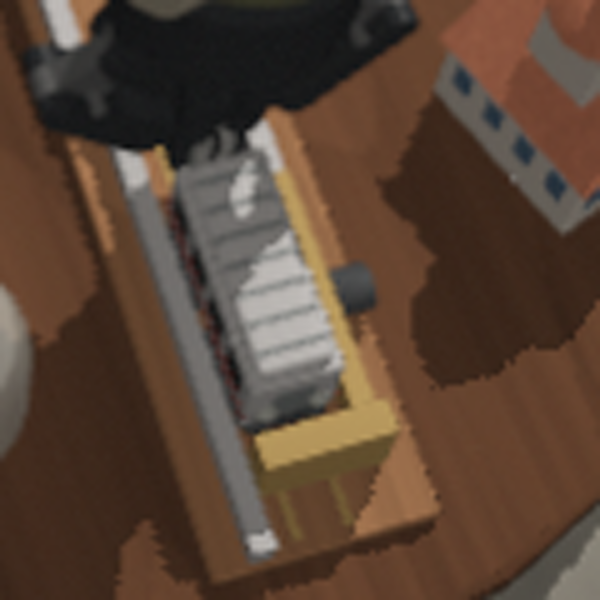

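Force fell 3 → 0.4 N: ball entering the notch. Continue in 0.5 mm steps until resistance rises.

```bash
python3 - <<'E'
from push import *
b=np.load("b.npy");x=.014
while x<.030:
    x+=.0005;g=env.movel(dk(x,0,.057),velocity=.004,guard=7)
    F=[]
    for _ in range(4): F.append(st(b)[2]);env.hold(.02)
    r=st(b);m=np.mean(F);print(f"{x:.4f} {g} t={r[0]:.2f} px={r[1][0]:.4f} Fx={m:.2f} Fy={r[3]:.2f}")
    if g or m<-6: print("STOP");break
f=eyes.grab_frame("scene");cv2.imwrite("pics/scene7.png",cv2.resize(f["frame"][260:380,320:440,::-1],None,fx=5,fy=5,interpolation=cv2.INTER_CUBIC))
E
```

```text
0.0145 False t=30.01 px=0.0145 Fx=-0.81 Fy=-0.87
0.0150 False t=30.35 px=0.0151 Fx=-0.57 Fy=-0.41
0.0155 False t=30.69 px=0.0157 Fx=-0.33 Fy=0.96
0.0160 False t=31.03 px=0.0160 Fx=-0.43 Fy=-0.53
0.0165 False t=31.38 px=0.0166 Fx=0.50 Fy=-1.25
0.0170 False t=31.72 px=0.0170 Fx=0.08 Fy=-0.25
0.0175 False t=32.06 px=0.0176 Fx=0.54 Fy=-1.08
0.0180 False t=32.40 px=0.0180 Fx=-0.15 Fy=-0.52
0.0185 False t=32.74 px=0.0183 Fx=-1.45 Fy=-0.79
0.0190 False t=33.08 px=0.0188 Fx=-3.13 Fy=0.36
0.0195 False t=33.42 px=0.0191 Fx=-4.62 Fy=-1.66
0.0200 False t=33.77 px=0.0198 Fx=-4.25 Fy=-0.84
0.0205 False t=34.11 px=0.0200 Fx=-6.35 Fy=-0.27
STOP
```

View pics/scene7.png

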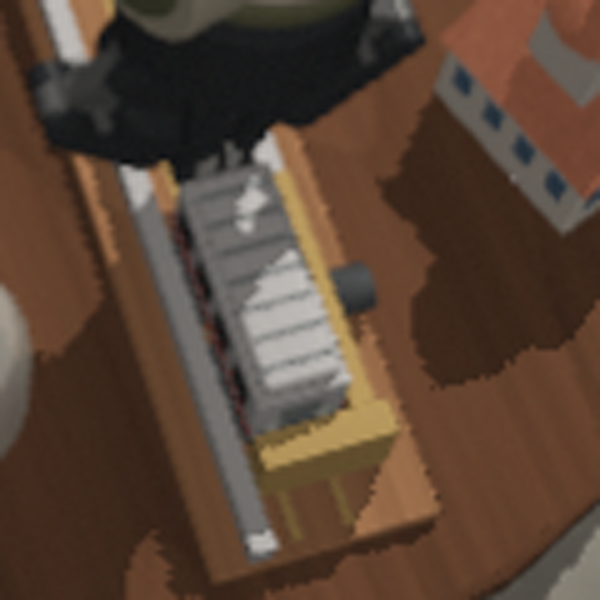

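Click felt (free for ≈5 mm at TCP 0.013–0.018), then rising resistance. A little further to distinguish the stop, limit ~10 N, then back off.

```bash
python3 - <<'E'
from push import *
b=np.load("b.npy");x=.0205
while x<.025:
    x+=.0004;g=env.movel(dk(x,0,.057),velocity=.004,guard=5)
    F=[]
    for _ in range(4): F.append(st(b)[2]);env.hold(.02)
    r=st(b);m=np.mean(F);print(f"{x:.4f} {g} t={r[0]:.2f} px={r[1][0]:.4f} Fx={m:.2f} Fy={r[3]:.2f}")
    if g or m<-9.5: print("STOP");break
while x>.016:
    x-=.001;env.movel(dk(x,0,.057),velocity=.008)
    r=st(b);print(f"back {x:.4f} px={r[1][0]:.4f} Fx={r[2]:.2f}")
env.movel(dk(-.02,0,.057),velocity=.05)
env.movel(dk(-.02,0,.17),velocity=.15)
env.reach(dk(-.25,0,.2),quat(DOCK[2],-1))
r=st();print(r)
for n in("top","scene"):
    f=eyes.grab_frame(n);np.save(f"pics/{n}8.npy",f["frame"])
    x,y=(280,75) if n=="top" else (320,260)
    cv2.imwrite(f"pics/{n}8.png",cv2.resize(f["frame"][y:y+120,x:x+130,::-1],None,fx=5,fy=5,interpolation=cv2.INTER_CUBIC))
    cv2.imwrite(f"pics/{n}8f.png",f["frame"][:,:,::-1])
E
```

```text
0.0209 False t=34.48 px=0.0201 Fx=-7.15 Fy=-1.08
0.0213 False t=34.79 px=0.0203 Fx=-8.35 Fy=-0.83
0.0217 False t=35.11 px=0.0204 Fx=-9.16 Fy=-0.07
0.0221 False t=35.42 px=0.0206 Fx=-11.07 Fy=-1.53
STOP
back 0.0211 px=0.0203 Fx=-7.49
back 0.0201 px=0.0201 Fx=-4.07
back 0.0191 px=0.0195 Fx=-0.06
back 0.0181 px=0.0184 Fx=0.96
back 0.0171 px=0.0171 Fx=0.15
back 0.0161 px=0.0161 Fx=0.63
back 0.0151 px=0.0150 Fx=0.43
(40.025, array([-2.49066328e-01,  1.45829064e-04]), np.float64(0.10596366757223463), np.float64(0.7369056690361216), np.float64(0.4593287286229067))
```

View pics/scene8.png

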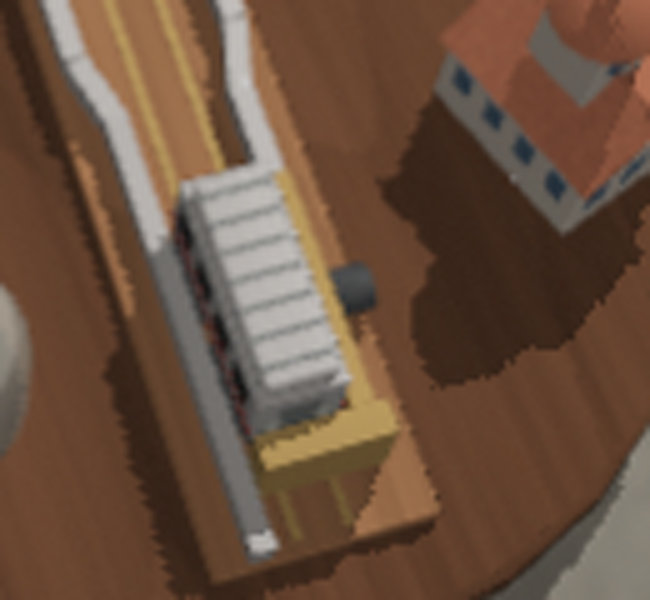

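View pics/top8.png

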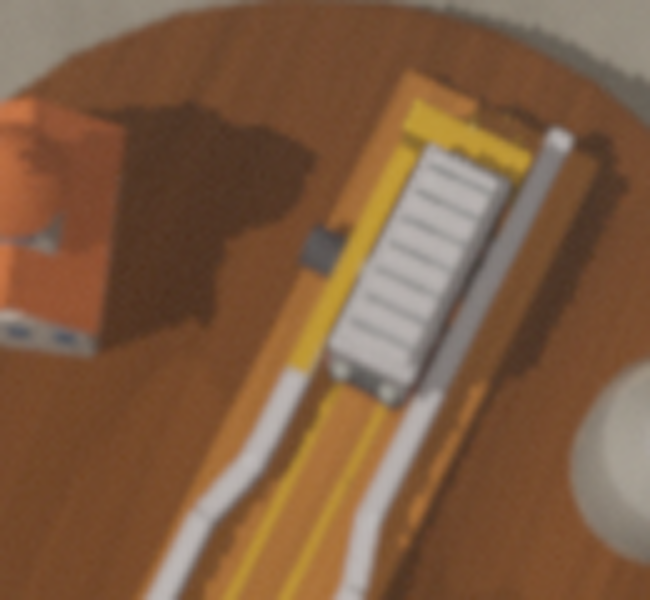

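View pics/scene8f.png

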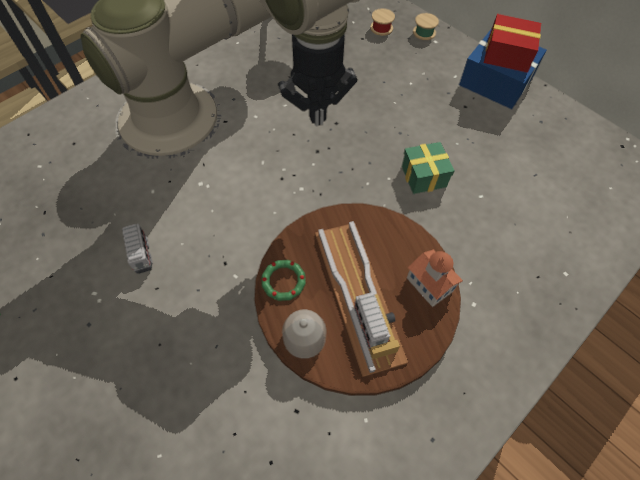

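```bash
python3 - <<'E'
from fit import *; from h import *
for n,f,box in(("top",t,(330,85,65,80)),("scene",s,(345,280,60,80))):
    f=dict(f);f["frame"]=np.load(f"pics/{n}8.npy");M[:,2]+=.038
    r=fit(f,box,[*dk(.072,0,0)[:2],DOCK[2]]);M[:,2]-=.038;print(n,todk(r.x),r.x[2]-DOCK[2])
for n,f in(("top",t),("scene",s)):
    d=cv2.absdiff(f["frame"],np.load(f"pics/{n}8.npy")).max(2)
    for nm,P in(("hall",dk(.016,.125,.09)),("wreath",dk(-.053,-.12,.035)),("dome",dk(.058,-.111,.07))):
        u,v=proj(f,P)[0].astype(int);print(n,nm,(u,v),np.percentile(d[v-22:v+22,u-22:u+22],[50,90,99]))
s_=monitor.sense();print(s_["clock"]);job.hand_in()
E
```

```text
top [0.07011887 0.0015332 ] -0.007711483973275868
scene [0.07287315 0.00279047] 0.01871313546575626
top hall (np.int64(283), np.int64(122)) [2. 3. 6.]
top wreath (np.int64(389), np.int64(224)) [ 3. 33. 51.]
top dome (np.int64(415), np.int64(164)) [1. 3. 4.]
scene hall (np.int64(431), np.int64(264)) [4. 5. 5.]
scene wreath (np.int64(282), np.int64(278)) [ 4. 36. 41.]
scene dome (np.int64(303), np.int64(328)) [4. 5. 5.]
40.125
the job is handed in; nothing more can be done
```

The silver car is clicked into the dock and held, and I handed the job in at 40.1 s of the 72 s allowed. `hand_in` reports no verdict, so this rests on my own checks.

**What I did:** I picked the rightmost of the two car look-alikes (y ≈ -0.34). I set it down on the dock's loading end under a force guard, let go, and pushed it along by its buffers with closed fingertips.

**Click and stop:**
- The push took about 4 N climbing the ball and about 3 N riding on it.
- It fell to about 0 N as the ball entered the notch.
- It then rose against the end stop. I stopped at 11 N and backed off, and the force was back to zero.

**Last checks:**
- The two cameras put the car at dock x = 70 and 73 mm, which agrees with the ball seen at about 71 mm. The ball's own reading was not available to me.
- The same fits put the car 1.5 and 2.8 mm off the dock's middle line, more than the 1 mm of play. I put this down to calibration and fit error, as the car looks straight in the channel in both pictures.
- The town hall and dome areas are unchanged in both cameras.
- The wreath area shows some brightness changes (90th percentile 33–36). I took these to be the arm's shadow, since the wreath stands in the same place by eye.
- The gift box looks unmoved in the final picture, but I did not measure it.
- The gripper is clear of everything.

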